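# Set the stage under the needle and start its clamp screw

## Robot

A 6-joint arm with a two-finger parallel gripper is mounted at the origin on a cart in front of the work surface, level with it; the furniture and walls round the work are solid. World frame = base frame: x ahead of the robot, y to its left, z up, the work surface at z = 0. Lengths are in mm, angles in rad, forces in N, time in s.
With the tool pointing down it reaches from about 350 to 775 mm from the base axis. Payload 7.3 kg.
Tool frame: the origin (TCP) lies midway between the tips of the shut fingers; the grasp point (between the pads) lies 19 mm behind it; z points along the fingers, y is the line along which they close (so a half turn about z gives the same grasp; the last joint's range is limited). The gripper opens to 92 mm and grips with 3 to 60 N. Pads are 19 mm wide; open, the fingers measure 130 mm over their backs; the gripper's body (75 mm by 190 mm) begins 47 mm behind the grasp point.
Start: joints at [-1.316, 0.342, 1.524, -0, 1.275, -0.146], TCP at [204.855, -483.404, 226.741] pointing down, gripper open.
Joint ranges: [-2.53, 2.53], [-0.77, 2.02], [0.04, 2.7], [-1, 4.14], [0.28, 2.66], [-3.11, 3.11]. Speed limits (rad/s): [2.57, 2.57, 3.14, 3.14, 3.14, 3.14].

## Interface

Orientations are given as [roll, pitch, yaw] about the fixed x, y, z axes, in that order (R = Rz(yaw) Ry(pitch) Rx(roll)).
In Python, from plant import get_obs, capture, camera_model, close_job, search_frame, regions_of, pinpoint gives the robot as it stands. The module is installed in compiled form; this text tells all that it offers.
- The arm moves only by the shell command python3 -m pendant 'ROWS'. ROWS is JSON, one flat list of numbers, 7 for each row, row after row: the shift along the tool's x, y, z in units of 30 mm (1.0 is 30 mm), then the turn, a rotation vector about the tool's x, y, z in units of 4 degrees (1.0 is 4 degrees), then the closure, from -1 (fully open) to 1 (shut), so that 0 is half open. In form: [dx, dy, dz, wx, wy, wz, gripper, dx, dy, dz, wx, wy, wz, gripper, ...]. A call has 1 to 12 rows; each row shifts and turns the commanded pose from where the row before left it, along the tool's axes as they then stand; what a row does not reach is not made up. A row lasts 1/10 s, in which the tool goes at most 50 mm and 8.59 degrees, less where a joint would pass 70% of its speed; a pose out of reach is approached as far as the arm can. A call with a number of a shift or a turn outside -1 to 1 is refused whole. A call with a gripper value outside its range is refused whole. The fingers move at their own pace and stop on an object; the grip force is fixed at half the most. Time passes only in rows, so rows that do not move let the fingers close. It gives the time, the measured TCP pose, the force, the opening and the grip force at its end, in the units of the state.
- get_obs(): the state, without advancing time (a new reading comes with each control period).
- capture(name): name is "side" or "top" or "wrist"; returns the picture (480x640x3 uint8, red, green, blue); there is no depth.
- camera_model(name): a dict with "fov_y" (degrees; the focal length in pixels is half the picture's height over the tangent of half this angle, whatever the lens; pixels are square), "cx", "cy" (the principal point, pixels), "pose" (4x4, takes a point from camera to world coordinates). Camera axes: x right, y up, looking along -z (the intrinsics and any distortion apply to the point x, -y, -z); pixel columns grow to the right and rows downward; lengths in mm; the calibration is good to about 2 mm. The wrist camera is an equidistant fisheye: a pixel r from the principal point sees the ray r / f radians off the axis. A picture is of the moment at which its call begins: read the wrist's pose just before it. camera_model takes no time and is no camera call; for the wrist camera it gives the pose at the moment of the call.
- close_job(): hands the job in; it is judged then, once.
Trained networks look in the newest picture that a camera, given by its name, has taken for a name from the list of things; names that differ only in an ending like _2 or _b are one class to them, and where a whole thing is asked for, a point or a joint stands for the part that bears it (a point fixed in the world has none). Each returns a list of dicts, best first, with "score" (0 to 1); they miss things now and then, are a little off and sometimes report something else, mostly with a low value. They report only what shows in the picture. A call takes as long as a camera call.
- search_frame(camera, thing): "location" ([column, row] in pixels, amid what is visible of it).
- regions_of(camera, thing): "pixels" (480x640 bool, what is visible of it) and "location" ([column, row] in pixels, amid what is visible of it).
- pinpoint(camera, thing): "location" ([column, row] in pixels: a listed point, or the origin of a listed thing).
The state is a dict: "time": time; "joint_positions": joint angles; "dq": joint speeds; "tau": joint torques, N m; "tool_pos": TCP position; "tcp_rot": TCP orientation; "contact_force": force on the tool from outside, world axes, zero at the start; "moment": the same for the moment, N m; "grip_width": finger opening in mm; "finger_force": force on a finger pad.
Only numpy, scipy, OpenCV 4.12 (cv2) and the standard library are available. Lean on these libraries where they do the work, as an engineer would, in place of code of your own. Each camera call takes 0.05 s, during which the arm holds its last target. There are 200 camera calls.

## Task

On the needle fixture, first slide the white carriage by its black knob until the red dot sits right under the needle tip. Then start the brass thumbscrew that will clamp it: turn it backward (counter-clockwise seen from above) until it drops a pitch off the end of the thread, turn it forward (clockwise) one full turn from there, and finish while still gripping its head. Do not touch the needle or its blue tower, and leave the things lying round about where they are.

Things in the scene. Friction and masses are not known exactly. Their poses are not given: they have to be found in the camera images.
- fixture: needle fixture, fixed to the bench: grey base plate 160 (x) x 370 (y) x 12 mm; origin at the bench surface straight under the needle; its y axis is the carriage's slide direction, its -x side is the front towards the robot. Base spans x -60..100 and y -180..190 mm in this frame. Two aluminium rails guide the carriage (rail tops 27 mm up). A blue tower stands at x = 75 mm behind the needle with an arm reaching over it, highest point 96 mm
- needle_tip (a point): tip of the fixed steel needle, pointing down, 34 mm above the bench (4 mm above the carriage); the needle is held in a chuck under the blue arm
- needle_tower: the blue tower with its arm, chuck and needle, fixed to the fixture, same origin and axes as the fixture; 96 mm high, 22 mm wide arm, tower 28 x 40 mm at x = 75 mm
- dot (a point): centre of the red dot, 10 mm across, on the white carriage's top face (30 mm above the bench); it starts 18 to 50 mm to the +y side (fixture frame) of the needle
- carriage_knob (a point): middle of the black grip knob of the carriage: upright cylinder 26 mm across and 26 mm high, its centre 61 mm above the bench and 95 mm from the dot along the fixture's +y. The carriage top (30 mm up) lies under it, on a 12 mm post
- carriage_slide (a joint): position of the carriage along the fixture's y, m; 0 when the dot is exactly under the needle; needs about 2 N and stays where it is left
- thumb_screw: brass knurled thumbscrew with upright axis, white line on its top; its origin turns with it and lies on the axis 32 mm under the middle of the head; its z points up
- screw_head (a point): middle of the screw's round head: cylinder 38 mm across, 24 mm high, about 94 mm above the bench at the start; grip it round the side at any angle. The head sinks with the screw. Free shank under it for 20 mm at the start, then the steel boss
- boss_mouth (a point): centre of the top of the fixed steel threaded boss, 30 mm outer diameter, 62 mm above the bench, 120 mm from the needle along the fixture's -y; it stands on an aluminium bridge 50 x 36 mm, 41 mm high
- screw_turn (a joint): turn of the screw, rad, positive clockwise seen from above (forward, screwing in), counted over several turns. It starts at 0.5 to 1.3 standing on the first thread; the thread's end is at 0: turned back to about -0.2 the screw is free to drop 6 mm (it falls by its own weight of 1.3 to 2 N when let go or follows a gripper that lowers it). After the drop, forward turns screw it in under the thread. It stays at the angle where it is left (about 0.03 N m)
- screw_depth (a joint): how far the screw has sunk, m, positive down. On the first thread it is 6 mm x turn/2pi; after the drop it is 6 mm + 6 mm x turn/2pi (pitch 6 mm, single-start, right-handed, about 1 mm of play): so 12 mm after the drop and one forward turn. A gripping hand has to follow it down
- lab_timer: white lab timer, 64x64x19 mm, a loose bystander; origin at the centre of its underside
- dish: clear petri dish, 63x58x14 mm, a loose bystander; origin at the centre of its underside
- tape_roll: roll of tan label tape, 98x96x25 mm, a loose bystander; origin at the centre of its underside

How it is judged:
By the outcome, as a careful person would: the job done as asked, in the order asked, and still so for the second after the job is handed in, while the arm keeps its last pose, push and grip.
It also fails if it takes over 67 s, if anything falls off the work surface, if the arm or the gripper's body presses on something with over 40 N, if the wrist force passes 120 N, or if a joint passes its speed limit or range.

## Working session

There is one attempt and no reset: what is moved stays moved. The work goes in short steps, Python scripts to look and compute and a shell command to move; the robot and the scene stay as the last step left them, time stands still between calls to the robot, and variables do not carry over. Pictures are saved under pics/ and viewed, at most 10 in all, crops included, and the job is handed in when it is done.

```bash
mkdir -p pics; cat > h.py <<'E'
import numpy as np, cv2
from plant import *
from scipy.spatial.transform import Rotation as R
def ray(cam,px,m=None):
    m=m or camera_model(cam); f=240/np.tan(np.radians(m["fov_y"])/2)
    u=(px[0]-m["cx"])/f; v=(px[1]-m["cy"])/f
    if cam=="wrist":
        r=np.hypot(u,v); s=np.sinc(r/np.pi) and np.sin(r)/max(r,1e-9)
        d=np.array([u*s,-v*s,-np.cos(r)])
    else: d=np.array([u,-v,-1.])
    P=np.array(m["pose"]); d=P[:3,:3]@d
    return P[:3,3],d/np.linalg.norm(d)
def atz(cam,px,z,m=None):
    o,d=ray(cam,px,m); return o+d*(z-o[2])/d[2]
def tri(rs):
    A=np.zeros((3,3));b=np.zeros(3)
    for o,d in rs:
        Q=np.eye(3)-np.outer(d,d);A+=Q;b+=Q@o
    return np.linalg.solve(A,b)
def proj(cam,p):
    m=camera_model(cam); f=240/np.tan(np.radians(m["fov_y"])/2)
    P=np.array(m["pose"]); q=P[:3,:3].T@(np.array(p)-P[:3,3]); x,y,z=q[0],-q[1],-q[2]
    if cam=="wrist":
        r=np.hypot(x,y);t=np.arctan2(r,z)/max(r,1e-9);return m["cx"]+f*x*t,m["cy"]+f*y*t
    return m["cx"]+f*x/z,m["cy"]+f*y/z
def save(im,n): cv2.imwrite("pics/"+n,im[:,:,::-1])
E
python3 - <<'E'
from h import *
np.set_printoptions(precision=1,suppress=True)
Z=dict(needle_tip=34,dot=30,carriage_knob=61,screw_head=94,boss_mouth=62,fixture=0)
for c in("top","side"):
    im=capture(c);save(im,c+"1.png");print(c,np.array(camera_model(c)["pose"])[:3,3])
    for t in Z:
        for d in pinpoint(c,t)[:1]: print(c,t,round(d["score"],2),np.array(d["location"]),atz(c,d["location"],Z[t]))
    for t in("lab_timer","dish","tape_roll"):
        for d in search_frame(c,t)[:1]: print(c,t,round(d["score"],2),np.array(d["location"]),atz(c,d["location"],8))
s=get_obs();print(s["time"],s["tcp_rot"],s["contact_force"],s["grip_width"])
E
```

```text
top [ 382.8   14.5 1236.8]
top needle_tip 0.7 [321.  271.1] [505.1  26.5  34. ]
top carriage_knob 0.67 [257.  284.3] [474.1 170.4  61. ]
top screw_head 0.76 [369.8 256.7] [529.6 -81.6  94. ]
top boss_mouth 0.81 [371.5 256.4] [534.3 -88.1  62. ]
top fixture 0.57 [323.9 272.8] [504.4  20.    0. ]
top lab_timer 0.58 [372.8 259.5] [533.9 -95.7   8. ]
top dish 0.91 [158.7 290.1] [466.9 409.2   8. ]
top tape_roll 0.66 [200.1 181.3] [729.9 318.5   8. ]
side [ 518.4 1152.4 1087.8]
side needle_tip 0.85 [334.8 255.6] [508.6  23.2  34. ]
side dot 0.81 [340.8 271.2] [493.2  75.9  30. ]
side carriage_knob 0.88 [350.4 288.9] [471.4 166.4  61. ]
side screw_head 0.53 [326.  209.6] [533.4 -90.5  94. ]
side boss_mouth 0.96 [324.  221.5] [538.4 -79.6  62. ]
side fixture 0.95 [335.4 266.1] [506.5  26.8   0. ]
side lab_timer 0.82 [377.7 186. ] [ 380.7 -315.3    8. ]
side dish 0.8 [348.4 385.1] [477.2 398.3   8. ]
1.0 [3.1 0.  0.4] [-0.5 -0.2 -0.9] 91.79480244161215
```

View pics/top1.png

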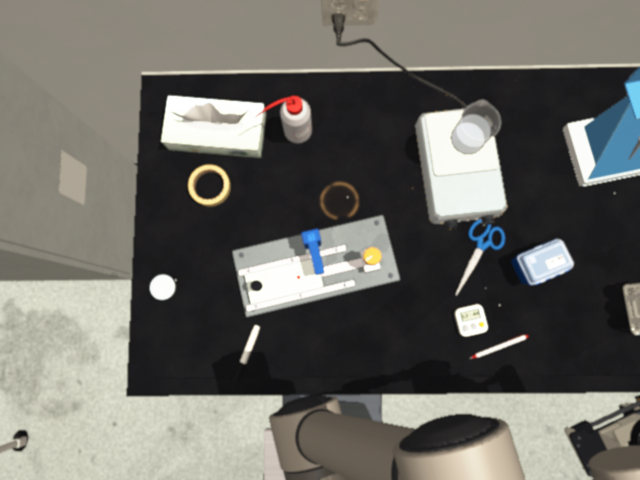

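View pics/side1.png

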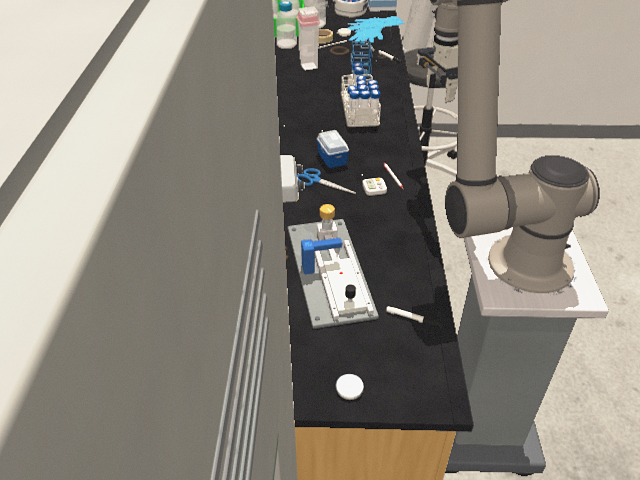

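```bash
python3 - <<'E'
from h import *
s=get_obs();print(s["tool_pos"],s["tcp_rot"]);print(R.from_euler("xyz",s["tcp_rot"]).as_matrix().round(3))
E
```

```text
[ 204.85285898 -483.41678473  226.7364066 ] [3.14149027e+00 7.04631893e-06 4.00774891e-01]
[[ 0.921  0.39   0.   ]
 [ 0.39  -0.921 -0.   ]
 [-0.     0.    -1.   ]]
```

The top view shows the knob at (257,286), the red dot at (298,277), the blue arm at (313,250) and the screw at (372,256). The bystanders lie clear. The side view agrees. Next I move above the fixture to look from near.

```bash
python3 -m pendant '[0.5,-0.5,-0.2,0,0,0,-1, 1,-0.95,-0.2,0,0,0,-1, 1,-0.95,-0.2,0,0,0,-1, 1,-0.95,-0.2,0,0,0,-1, 1,-0.95,-0.2,0,0,0,-1, 1,-0.95,-0.2,0,0,0,-1, 1,-0.95,-0.2,0,0,0,-1, 1,-0.95,-0.2,0,0,0,-1, 1,-0.95,-0.2,0,0,0,-1, 1,-0.95,-0.2,0,0,0,-1, 1,-0.95,-0.2,0,0,0,-1, 1,-0.95,-0.2,0,0,0,-1]'; python3 -m pendant '[1,-0.9,0,0,0,0,-1, 0.8,-0.8,0,0,0,0,-1, 0,0,0,0,0,1,-1, 0,0,0,0,0,1,-1, 0,0,0,0,0,0.15,-1, 0,0,0,0,0,0,-1]'
cat > look.py <<'E'
from h import *
np.set_printoptions(precision=1,suppress=True)
import sys
Z=dict(needle_tip=34,dot=30,carriage_knob=61,screw_head=94,boss_mouth=62,fixture=0)
im=capture("wrist");save(im,sys.argv[1]);m=camera_model("wrist")
print(np.array(m["pose"]))
for t in Z:
    for d in pinpoint("wrist",t)[:1]: print(t,round(d["score"],2),np.array(d["location"]),atz("wrist",d["location"],Z[t],m))
s=get_obs();print(s["time"],s["tool_pos"],s["tcp_rot"])
E
python3 look.py w1.png
```

```text
time: 2.2
tool_pos: [394.7, -44.7, 299.2]
tcp_rot: [3.141, -0.001, 0.401]
contact_force: [0.6, -1.0, 0.2]
grip_width: 91.8
finger_force: 0.0
time: 2.8
tool_pos: [424.1, 21.6, 298.7]
tcp_rot: [3.141, -0.0, 0.252]
contact_force: [-0.0, -0.1, 0.1]
grip_width: 91.6
finger_force: 0.0
[[  0.2   0.9   0.3 502.8]
 [ -1.    0.2   0.1  41.6]
 [ -0.   -0.3   1.  456.7]
 [  0.    0.    0.    1. ]]
needle_tip 0.85 [332.7 121.6] [503.6  28.3  34. ]
dot 0.96 [285.2 120.1] [492.2  80.8  30. ]
carriage_knob 0.91 [200.9 121.7] [471.9 168.3  61. ]
screw_head 0.82 [452.1 130.9] [528.7 -87.7  94. ]
boss_mouth 0.86 [438.1 129.1] [527.9 -82.9  62. ]
fixture 0.85 [330.6 120.4] [504.4  30.1   0. ]
3.15 [424.2  21.5 298.7] [ 3.1 -0.   0.3]
```

View pics/w1.png

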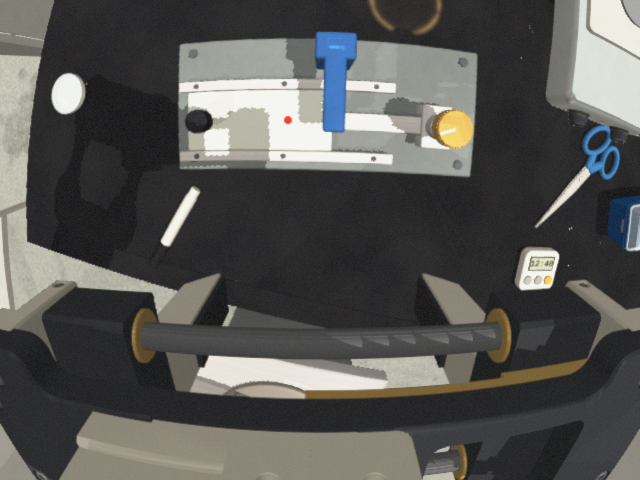

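```bash
python3 - <<'E'
from h import *
# fit x,y,yaw,slide on all points
w=np.array([[503.6,28.3],[492.2,80.8],[471.9,168.3],[528.7,-87.7],[527.9,-82.9],[504.4,30.1]])
from scipy.optimize import least_squares
def f(p):
    x,y,t,s=p;l=np.array([0,s,s+95,-120,-120,0]);return (w-np.c_[x-l*np.sin(t),y+l*np.cos(t)]).ravel()
r=least_squares(f,[504,28,.25,.05*1000]);print(r.x,r.fun.reshape(-1,2).round(1))
E
```

```text
[5.03082605e+02 3.05098606e+01 2.17569988e-01 4.88631769e+01] [[ 0.5 -2.2]
 [-0.3  2.6]
 [-0.1 -2.7]
 [-0.3 -1. ]
 [-1.1  3.8]
 [ 1.3 -0.4]]
```

The wrist view shows the dot at (288,120), the knob at (199,121), the needle arm's end at (334,131) and the screw at (454,129) with its white line. All match the fit. Next I grip the knob with the fingers closing along the slide.

```bash
python3 -m pendant '[0.56,-0.88,1,0,0,0,-1, 0.56,-0.88,1,0,0,0,-1, 0.56,-0.88,1,0,0,0,-1, 0.56,-0.88,1,0,0,0,-1, 0.56,-0.88,1,0,0,0,-1, 0,0,1,0,0,0.5,-1, 0,0,1,0,0,0,-1, 0,0,1,0,0,0,-0.6, 0,0,0.4,0,0,0,-0.2, 0,0,0,0,0,0,0.2, 0,0,0,0,0,0,1, 0,0,0,0,0,0,1]';python3 -m pendant '[0,0,0,0,0,0,1, 0,0,0,0,0,0,1, 0,0,0,0,0,0,1]'
python3 look.py w2.png
```

```text
time: 4.35
tool_pos: [473.9, 170.5, 48.2]
tcp_rot: [3.141, -0.003, 0.216]
contact_force: [0.2, 0.2, 0.9]
grip_width: 56.5
finger_force: 0.0
time: 4.65
tool_pos: [473.1, 170.4, 47.2]
tcp_rot: [3.141, -0.001, 0.216]
contact_force: [0.8, -0.1, 0.5]
grip_width: 32.5
finger_force: 0.0
[[  0.2   0.9   0.3 552.2]
 [ -1.    0.2   0.1 187.6]
 [ -0.   -0.3   1.  205. ]
 [  0.    0.    0.    1. ]]
needle_tip 0.7 [564.4 276.4] [504.   28.9  34. ]
dot 0.65 [491.6 277.9] [493.   77.3  30. ]
carriage_knob 0.84 [323.1 311. ] [472.7 169.3  61. ]
fixture 0.85 [535.  257.2] [503.1  30.4   0. ]
5.0 [472.9 170.5  47. ] [ 3.1 -0.   0.2]
```

```bash
python3 -m pendant '[0,0,0,0,0,0,1, 0,0,0,0,0,0,1, 0,0,0,0,0,0,1, 0,0,0,0,0,0,1]'; python3 -m pendant '[0,0.3,0,0,0,0,1, 0,0.3,0,0,0,0,1, 0,0.3,0,0,0,0,1, 0,0.3,0,0,0,0,1, 0,0.3,0,0,0,0,1, 0,0.1,0,0,0,0,1, 0,0,0,0,0,0,1, 0,0,0,0,0,0,1]'
python3 look.py w3.png
```

```text
time: 5.4
tool_pos: [473.0, 170.5, 47.0]
tcp_rot: [3.142, -0.0, 0.216]
contact_force: [-0.8, 0.5, 5.6]
grip_width: 25.6
finger_force: 30.0
time: 6.2
tool_pos: [483.9, 122.5, 47.0]
tcp_rot: [3.14, -0.001, 0.215]
contact_force: [1.3, -2.2, 5.1]
grip_width: 25.0
finger_force: 30.0
[[  0.2   0.9   0.3 563. ]
 [ -1.    0.2   0.1 139.9]
 [  0.   -0.3   1.  205. ]
 [  0.    0.    0.    1. ]]
needle_tip 0.64 [496.6 281.8] [503.6  27.8  34. ]
dot 0.77 [489.3 276.6] [504.4  31.2  30. ]
carriage_knob 0.95 [323.2 311.4] [483.6 121.3  61. ]
fixture 0.83 [473.7 256.2] [505.6  29.    0. ]
6.55 [483.9 122.6  47. ] [ 3.1 -0.   0.2]
```

View pics/w3.png

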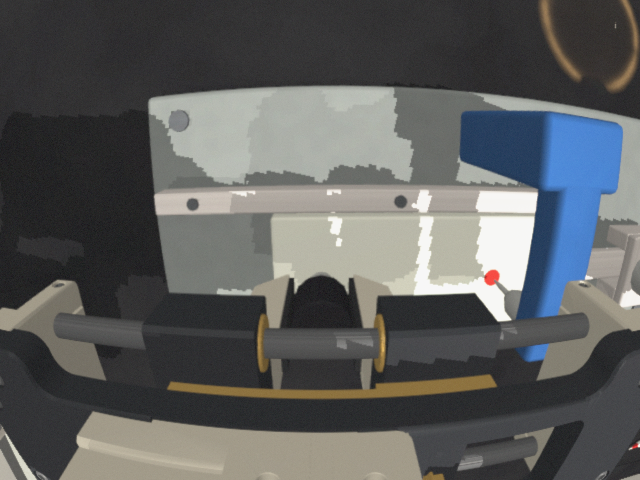

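The picture shows the dot at (492,277) with the needle tip reaching its edge near (497,283). I'll enlarge that area.

```bash
python3 - <<'E'
from h import *
im=cv2.imread("pics/w3.png"); c=im[255:315,460:540]
cv2.imwrite("pics/c3.png",cv2.resize(c,None,fx=10,fy=10,interpolation=cv2.INTER_NEAREST))
b=im.astype(int); r=(b[:,:,2]>150)&(b[:,:,1]<90)&(b[:,:,0]<90); r[:, :460]=0;r[:,540:]=0
ys,xs=np.nonzero(r);print(len(xs),xs.mean(),ys.mean(),xs.min(),xs.max(),ys.min(),ys.max(),atz("wrist",(xs.mean(),ys.mean()),30))
t=.2176;yv=np.array([-np.sin(t),np.cos(t),0])
p=atz("wrist",(xs.mean(),ys.mean()),30)
for k in (0,2,4,6): print(k,proj("wrist",p+[0,0,4]-yv*k))
E
```

```text
130 491.0923076923077 276.96153846153845 485 498 271 284 [504.4193921   30.00976038  30.        ]
0 (np.float64(493.97718365992193), np.float64(279.89536083394137))
2 (np.float64(497.1141026093135), np.float64(279.746684018911))
4 (np.float64(500.2241776959196), np.float64(279.5966054986084))
6 (np.float64(503.307322661983), np.float64(279.4451897976353))
```

View pics/c3.png

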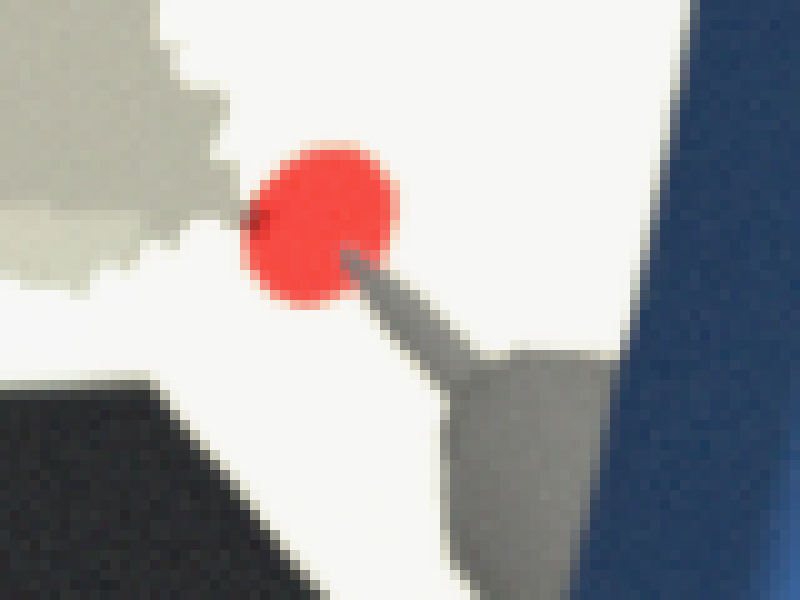

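The tip at pixel (494,280) falls within 0.3 mm of where it should be when the dot is right under it. I release the knob, rise over the tower and move to above the screw.

```bash
python3 -m pendant '[0,0,0,0,0,0,0.2, 0,0,0,0,0,0,-0.1, 0,0,0,0,0,0,-0.1, 0,0,0,0,0,0,-0.1, 0,0,-0.5,0,0,0,-0.1, 0,0,-1,0,0,0,-0.1, 0,0,-1,0,0,0,-0.1, 0,0,-1,0,0,0,-0.1, 0,0,-1,0,0,0,-0.1, 0,0,-0.5,0,0,0,-0.1]'; python3 -m pendant '[0,1,0,0,0,0,-0.5, 0,1,0,0,0,0,-1, 0,1,0,0,0,0,-1, 0,1,0,0,0,0,-1, 0,1,0,0,0,0,-1, 0,1,0,0,0,0,-1, 0,1,0.7,0,0,0,-1, 0,0.1,0.7,0,0,0,-1, 0,0,0,0,0,0,-1, 0,0,0,0,0,0,-1]'
python3 look.py w4.png
```

```text
time: 7.55
tool_pos: [483.9, 123.7, 199.2]
tcp_rot: [3.141, -0.004, 0.216]
contact_force: [0.4, -0.4, -0.5]
grip_width: 50.3
finger_force: 0.0
time: 8.55
tool_pos: [528.4, -84.2, 154.7]
tcp_rot: [-3.141, 0.001, 0.216]
contact_force: [-0.0, -0.3, 0.1]
grip_width: 91.9
finger_force: 0.0
[[  0.2   0.9   0.3 608.2]
 [ -1.    0.2   0.1 -66.8]
 [  0.   -0.3   1.  313.4]
 [  0.    0.    0.    1. ]]
needle_tip 0.82 [181.3 221.6] [507.1  28.2  34. ]
dot 0.59 [183.  222.5] [505.2  28.   30. ]
carriage_knob 0.71 [ 71.1 233.1] [485.  121.9  61. ]
screw_head 0.62 [327.3 247.9] [531.9 -87.6  94. ]
boss_mouth 0.93 [324.4 231.8] [532.1 -86.   62. ]
fixture 0.62 [193.1 213.5] [504.9  29.1   0. ]
8.9 [529.  -84.2 155.4] [ 3.1 -0.   0.2]
```

View pics/w4.png

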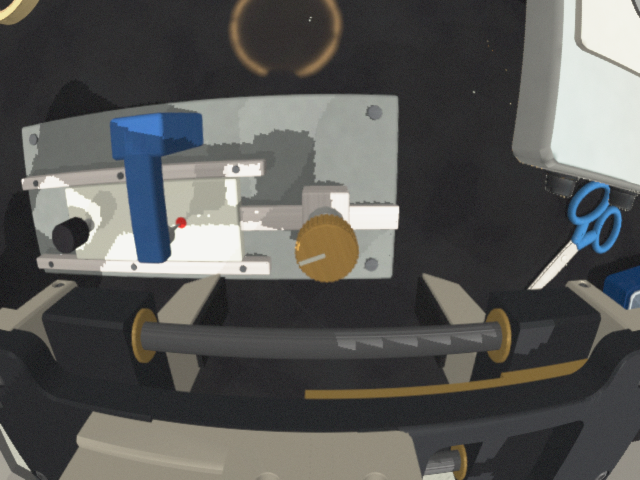

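The picture shows the dot under the needle at (181,222). The screw head is at (327,248) with its white line pointing left and down towards (302,262). Next I turn the wrist 24°, lower and grip the head.

```bash
python3 -m pendant '[0.03,0.11,0.6,0,0,0,-1, 0,0,0,0,0,-1,-1, 0,0,0,0,0,-1,-1, 0,0,0.2,0,0,-1,-1, 0,0,0.6,0,0,-1,-1, 0,0,0.6,0,0,-1,-1, 0,0,0.6,0,0,-1,-0.5, 0,0,0,0,0,0,0, 0,0,0,0,0,0,0.1]'; python3 -m pendant '[0,0,0,0,0,0,1, 0,0,0,0,0,0,1, 0,0,0,0,0,0,1, 0,0,0,0,0,0,1, 0,0,0,0,0,0,1, 0,0,0,0,0,0,1]'; python3 -c "
from plant import *
s=get_obs();print(s['joint_positions'],s['moment'],s['contact_force'])"
```

```text
time: 9.8
tool_pos: [530.5, -87.5, 77.1]
tcp_rot: [3.141, -0.0, 0.633]
contact_force: [-0.4, -0.2, 0.2]
grip_width: 72.5
finger_force: 0.0
time: 10.4
tool_pos: [530.4, -87.6, 76.9]
tcp_rot: [3.141, -0.0, 0.635]
contact_force: [0.0, 0.5, 0.9]
grip_width: 37.4
finger_force: 30.0
[-3.06301525e-01  5.30040337e-01  1.68311057e+00 -7.48122648e-05
  9.27998566e-01  6.29963689e-01] [ 0.03010716 -0.01357118 -0.00197388] [0.03651157 0.45517919 0.85279049]
```

Good, centred grip (37.4 mm wide, little side force). I turn back with z held and watch the force.

```bash
python3 -m pendant '[0,0,0,0,0,-1,1, 0,0,0,0,0,-1,1, 0,0,0,0,0,-1,1, 0,0,0,0,0,-1,1, 0,0,0,0,0,-1,1]';  python3 -m pendant '[0,0,0,0,0,-1,1, 0,0,0,0,0,-1,1, 0,0,0,0,0,-1,1]';python3 -m pendant '[0,0,0,0,0,-1,1, 0,0,0,0,0,-1,1, 0,0,0,0,0,-1,1]'; python3 -m pendant '[0,0,0,0,0,-1,1, 0,0,0,0,0,-1,1, 0,0,0,0,0,-1,1]'
```

```text
time: 10.9
tool_pos: [530.6, -87.8, 77.1]
tcp_rot: [3.141, -0.0, 0.986]
contact_force: [1.0, -0.2, 2.6]
grip_width: 37.0
finger_force: 30.0
time: 11.2
tool_pos: [530.8, -87.8, 77.2]
tcp_rot: [3.14, 0.0, 1.196]
contact_force: [0.3, 0.4, 3.4]
grip_width: 37.2
finger_force: 30.0
time: 11.5
tool_pos: [531.0, -87.8, 77.4]
tcp_rot: [3.14, 0.0, 1.405]
contact_force: [0.5, -0.2, 5.2]
grip_width: 37.5
finger_force: 30.0
time: 11.8
tool_pos: [531.1, -87.9, 77.4]
tcp_rot: [3.139, 0.001, 1.615]
contact_force: [0.7, 0.5, 4.7]
grip_width: 37.3
finger_force: 30.0
```

```bash
for i in 1 ; do python3 -m pendant '[0,0,0,0,0,-1,1, 0,0,0,0,0,-1,1]'; python3 -m pendant '[0,0,0,0,0,-1,1, 0,0,0,0,0,-1,1]'; python3 -m pendant '[0,0,0,0,0,-1,1, 0,0,0,0,0,0,1]'; done
```

```text
time: 12.0
tool_pos: [531.2, -87.8, 77.6]
tcp_rot: [3.139, 0.001, 1.754]
contact_force: [0.2, 0.4, 4.1]
grip_width: 37.1
finger_force: 30.0
time: 12.2
tool_pos: [531.3, -87.9, 77.3]
tcp_rot: [3.139, 0.002, 1.894]
contact_force: [1.8, -0.2, -0.8]
grip_width: 37.5
finger_force: 30.0
time: 12.4
tool_pos: [531.3, -87.8, 77.0]
tcp_rot: [3.14, 0.002, 1.962]
contact_force: [3.6, -1.4, -1.1]
grip_width: 37.3
finger_force: 30.0
```

The force drop shows that the screw came off the thread's end near yaw 1.82. I lower it by one pitch while still gripping.

```bash
python3 -m pendant '[0,0,0.05,0,0,0,1, 0,0,0.05,0,0,0,1, 0,0,0.05,0,0,0,1, 0,0,0.05,0,0,0,1, 0,0,0,0,0,0,1, 0,0,0,0,0,0,1]'
```

```text
time: 13.0
tool_pos: [531.3, -87.8, 71.7]
tcp_rot: [3.139, 0.002, 1.96]
contact_force: [3.8, 0.3, 6.0]
grip_width: 37.0
finger_force: 30.0
```

Seated 5.7 mm lower, the screw now rests on the thread. I turn forward, following the pitch (0.0022 per row).

```bash
python3 -m pendant '[0,0,0.0022,0,0,1,1, 0,0,0.0022,0,0,1,1, 0,0,0.0022,0,0,1,1, 0,0,0.0022,0,0,1,1, 0,0,0.0022,0,0,1,1, 0,0,0.0022,0,0,1,1, 0,0,0.0022,0,0,1,1, 0,0,0.0022,0,0,1,1, 0,0,0.0022,0,0,1,1, 0,0,0.0022,0,0,1,1, 0,0,0.0022,0,0,1,1, 0,0,0.0022,0,0,1,1]'; python3 -m pendant '[0,0,0.0022,0,0,1,1, 0,0,0.0022,0,0,1,1, 0,0,0.0022,0,0,1,1, 0,0,0.0022,0,0,1,1, 0,0,0.0022,0,0,1,1, 0,0,0.0022,0,0,1,1, 0,0,0.0022,0,0,1,1, 0,0,0.0022,0,0,1,1, 0,0,0.0022,0,0,1,1, 0,0,0.0022,0,0,1,1, 0,0,0.0022,0,0,1,1, 0,0,0.0022,0,0,1,1]'
```

```text
time: 14.2
tool_pos: [530.7, -87.9, 70.7]
tcp_rot: [3.14, 0.0, 1.12]
contact_force: [1.8, -0.2, 4.2]
grip_width: 37.3
finger_force: 30.0
time: 15.4
tool_pos: [530.2, -87.4, 69.7]
tcp_rot: [-3.142, -0.0, 0.282]
contact_force: [0.7, 1.8, 5.0]
grip_width: 37.7
finger_force: 30.0
```

```bash
python3 -m pendant '[0,0,0.0022,0,0,1,1, 0,0,0.0022,0,0,1,1, 0,0,0.0022,0,0,1,1, 0,0,0.0022,0,0,1,1, 0,0,0.0022,0,0,1,1, 0,0,0.0022,0,0,1,1, 0,0,0.0022,0,0,1,1, 0,0,0.0022,0,0,1,1, 0,0,0.0022,0,0,1,1, 0,0,0.0022,0,0,1,1, 0,0,0.0022,0,0,1,1, 0,0,0.0022,0,0,1,1]'; python3 -m pendant '[0,0,0.0022,0,0,1,1, 0,0,0.0022,0,0,1,1, 0,0,0.0022,0,0,1,1, 0,0,0.0022,0,0,1,1, 0,0,0.0022,0,0,1,1, 0,0,0.0022,0,0,1,1, 0,0,0.0022,0,0,1,1, 0,0,0.0022,0,0,1,1, 0,0,0.0022,0,0,1,1, 0,0,0.0022,0,0,1,1, 0,0,0.0022,0,0,1,1, 0,0,0,0,0,0,1]'
```

```text
time: 16.6
tool_pos: [530.3, -86.8, 69.0]
tcp_rot: [-3.141, 0.0, -0.556]
contact_force: [0.2, 3.8, 8.2]
grip_width: 36.9
finger_force: 30.0
time: 17.8
tool_pos: [530.8, -86.5, 68.4]
tcp_rot: [-3.14, 0.001, -1.323]
contact_force: [2.5, 5.1, 7.4]
grip_width: 37.3
finger_force: 30.0
```

```bash
python3 -m pendant '[0,0,0,0,0,0,0.1, 0,0,0,0,0,0,-0.2, 0,0,0,0,0,0,-0.3, 0,0,0,0,0,-1,-0.3, 0,0,0,0,0,-1,-0.3, 0,0,0,0,0,-1,-0.3, 0,0,0,0,0,-1,-0.3, 0,0,0,0,0,-1,-0.3, 0,0,0,0,0,-1,-0.3, 0,0,0,0,0,-1,-0.3, 0,0,0,0,0,-1,-0.3, 0,0,0,0,0,-1,-0.3]'; python3 -m pendant '[0,0,0,0,0,-1,-0.3, 0,0,0,0,0,-1,-0.3, 0,0,0,0,0,-1,-0.3, 0,0,0,0,0,-1,-0.3, 0,0,0,0,0,-1,-0.3, 0,0,0,0,0,-1,-0.3, 0,0,0,0,0,-1,-0.3, 0,0,0,0,0,-1,-0.3, 0,0,0,0,0,-1,-0.3, 0,0,0,0,0,-1,-0.3, 0,0,0,0,0,-1,-0.3, 0,0,0,0,0,-1,-0.3]';python3 -m pendant '[0,0,0,0,0,-1,-0.3, 0,0,0,0,0,-1,-0.3, 0,0,0,0,0,-1,-0.3, 0,0,0,0,0,-1,-0.3, 0,0,0,0,0,-1,-0.3, 0,0,0,0,0,-1,-0.3, 0,0,0,0,0,-1,-0.3, 0,0,0,0,0,-1,-0.3, 0,0,0,0,0,-1,-0.3, 0,0,0,0,0,-1,-0.3, 0,0,0,0,0,-1,-0.3, 0,0,0,0,0,-1,-0.3]';python3 -m pendant '[0,0,0,0,0,-1,-0.3, 0,0,0,0,0,-1,-0.3, 0,0,0,0,0,-1,-0.3, 0,0,0,0,0,-1,-0.3, 0,0,0,0,0,-1,-0.3, 0,0,0,0,0,-1,-0.3, 0,0,0,0,0,-1,-0.3, 0,0,0,0,0,-1,-0.3, 0,0,0,0,0,-1,-0.3, 0,0,0,0,0,-1,-0.3, 0,0,0,0,0,-1,-0.3, 0,0,0,0,0,-1,-0.3]'; python3 look.py w5.png
```

```text
time: 19.0
tool_pos: [529.7, -87.7, 67.2]
tcp_rot: [3.141, 0.001, -0.689]
contact_force: [-0.2, -0.1, -1.9]
grip_width: 60.0
finger_force: 0.0
time: 20.2
tool_pos: [529.7, -87.7, 67.2]
tcp_rot: [-3.141, 0.001, 0.148]
contact_force: [-0.1, -0.4, 0.6]
grip_width: 60.0
finger_force: 0.0
time: 21.4
tool_pos: [529.7, -87.7, 67.2]
tcp_rot: [-3.14, 0.001, 0.986]
contact_force: [0.4, 0.2, 0.5]
grip_width: 60.0
finger_force: 0.0
time: 22.6
tool_pos: [529.7, -87.7, 67.2]
tcp_rot: [-3.14, -0.0, 1.824]
contact_force: [0.2, -0.0, -0.3]
grip_width: 59.9
finger_force: 0.0
[[  1.   -0.2  -0.1 509.4]
 [  0.3   0.9   0.3  -9.3]
 [ -0.   -0.3   1.  225.1]
 [  0.    0.    0.    1. ]]
needle_tip 0.67 [334.   44.8] [505.7  29.9  34. ]
dot 0.81 [327.9  46.9] [502.9  28.8  30. ]
screw_head 0.63 [324.8 312.4] [529.8 -81.5  94. ]
boss_mouth 0.57 [322.9 287.9] [530.3 -86.1  62. ]
fixture 0.64 [332.8  54.7] [505.9  30.7   0. ]
22.95 [530.1 -87.6  67.5] [-3.1 -0.   1.8]
```

View pics/w5.png

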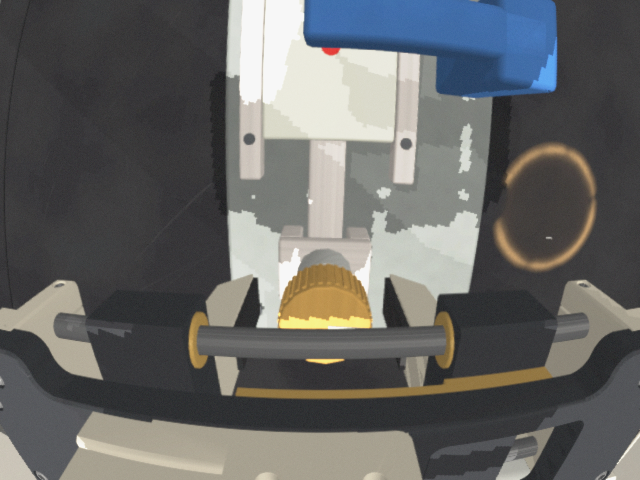

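The line now points along the fixture's +x, which agrees with the turn I computed (about 2.95 rad), so there was no slip. I regrip and turn on.

```bash
python3 -m pendant '[0.01,0.02,0,0,0,0,0, 0,0,0,0,0,0,1, 0,0,0,0,0,0,1, 0,0,0,0,0,0,1, 0,0,0,0,0,0,1, 0,0,0,0,0,0,1, 0,0,0,0,0,0,1]';python3 -m pendant '[0,0,0.0022,0,0,1,1, 0,0,0.0022,0,0,1,1, 0,0,0.0022,0,0,1,1, 0,0,0.0022,0,0,1,1, 0,0,0.0022,0,0,1,1, 0,0,0.0022,0,0,1,1, 0,0,0.0022,0,0,1,1, 0,0,0.0022,0,0,1,1, 0,0,0.0022,0,0,1,1, 0,0,0.0022,0,0,1,1, 0,0,0.0022,0,0,1,1, 0,0,0.0022,0,0,1,1]'; python3 -m pendant '[0,0,0.0022,0,0,1,1, 0,0,0.0022,0,0,1,1, 0,0,0.0022,0,0,1,1, 0,0,0.0022,0,0,1,1, 0,0,0.0022,0,0,1,1, 0,0,0.0022,0,0,1,1, 0,0,0.0022,0,0,1,1, 0,0,0.0022,0,0,1,1, 0,0,0.0022,0,0,1,1, 0,0,0.0022,0,0,1,1, 0,0,0.0022,0,0,1,1, 0,0,0.0022,0,0,1,1]'; python3 -m pendant '[0,0,0.0022,0,0,1,1, 0,0,0.0022,0,0,1,1, 0,0,0.0022,0,0,1,1, 0,0,0.0022,0,0,1,1, 0,0,0.0022,0,0,1,1, 0,0,0.0022,0,0,1,1, 0,0,0.0022,0,0,1,1, 0,0,0.0022,0,0,1,1, 0,0,0.0022,0,0,1,1, 0,0,0.0022,0,0,1,1, 0,0,0.0022,0,0,1,1, 0,0,0.0022,0,0,1,1]'; python3 -m pendant '[0,0,0.0022,0,0,1,1, 0,0,0.0022,0,0,1,1, 0,0,0.0022,0,0,1,1, 0,0,0.0022,0,0,1,1, 0,0,0.0022,0,0,1,1, 0,0,0.0022,0,0,1,1, 0,0,0.0022,0,0,1,1, 0,0,0.0022,0,0,1,1, 0,0,0.0022,0,0,1,1, 0,0,0.0022,0,0,1,1, 0,0,0,0,0,0,1, 0,0,0,0,0,0,1]'; python3 look.py w6.png
```

```text
time: 23.65
tool_pos: [531.0, -87.1, 67.7]
tcp_rot: [3.141, 0.0, 1.821]
contact_force: [2.1, 0.4, 0.3]
grip_width: 37.5
finger_force: 30.0
time: 24.85
tool_pos: [530.9, -87.1, 66.9]
tcp_rot: [3.141, -0.0, 0.981]
contact_force: [1.6, 0.2, 0.4]
grip_width: 37.3
finger_force: 30.0
time: 26.05
tool_pos: [531.0, -87.0, 66.1]
tcp_rot: [-3.142, -0.001, 0.143]
contact_force: [1.0, 1.3, 0.2]
grip_width: 37.3
finger_force: 30.0
time: 27.25
tool_pos: [531.1, -87.0, 65.3]
tcp_rot: [-3.141, -0.001, -0.695]
contact_force: [1.9, 0.5, -0.9]
grip_width: 37.3
finger_force: 30.0
time: 28.45
tool_pos: [531.1, -87.1, 64.7]
tcp_rot: [-3.141, -0.0, -1.388]
contact_force: [1.6, 0.5, -0.8]
grip_width: 37.4
finger_force: 30.0
[[  -1.     0.2    0.1  545.8]
 [  -0.2   -0.9   -0.3 -167. ]
 [  -0.    -0.3    1.   222.6]
 [   0.     0.     0.     1. ]]
screw_head 0.6 [322.9 314.7] [531.6 -93.7  94. ]
boss_mouth 0.65 [318.8 290.8] [532.5 -88.2  62. ]
fixture 0.9 [329.9 393.3] [502.4  30.8  -0. ]
28.8 [531.1 -87.1  64.7] [-3.1 -0.  -1.4]
```

View pics/w6.png

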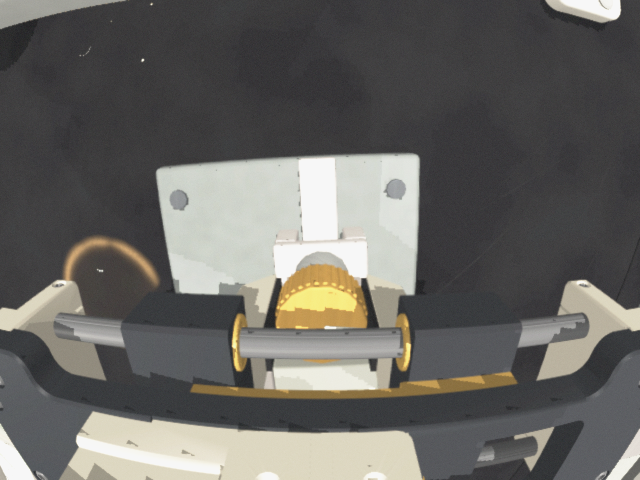

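The last view shows the head still firmly between the pads at (323,315), about 3 mm lower after the second half turn. The total forward turn is about 6.4 rad since the back-turn stop. I hand it in.

```bash
python3 -c "
from plant import *
print(close_job())"
```

```text
the job is handed in; nothing more can be done
None
```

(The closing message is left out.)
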